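# Swap two hanging picking bins on a bench rack

### The job

The two blue picking bins on the hanging rack got into each other's places; swap them. Unhook one and hang it at the empty place for the moment, hang the other where the first hung, then hang the first where the other hung. The hook bars sit at different heights: feel for the bar, let go of a bin only once the bar carries it, keep the bins level so nothing slides out, and leave the other things on the bench alone.

Things in the scene. Friction and masses are not known exactly. Their poses are not given: they have to be found in the camera images.
- place_wide: The place on the grey steel bench rack (600 mm wide, upright, bins on its robot side) where the wide bin hangs at the start: two slotted upright standards 14 mm wide, 72 mm apart, a hook bar clipped between them, a blank white card on top (226 mm up). Origin on the bench, mid-way between the standards; x square to the rack, away from the robot, y along it to the left, z up. The standards' front faces are at x = -14 mm.
- place_narrow: The place where the narrow bin hangs at the start; built as place_wide, same axes. The three places stand in a row, 150 to 185 mm apart, in any order. A hung bin's centre is at x = -82 mm here, 37 mm lower than its bar's top edge, its nose about 2 degrees low.
- place_free: The place that is empty at the start; built as place_wide, same axes. Each place's hook bar is a bright flat steel bar on edge, 3 mm thick (x = -14 to -11 mm), its front in line with the standards' faces, open space behind it. Its top edge is at its own height, anywhere from z = 105 to 170 mm, which the state does not report: feel or look for it. The rack's top beam (z = 173 to 195 mm) starts at x = +4 mm.
- bin_wide: The wide blue plastic bin, 130 mm wide (y), 76 mm tall, white cartons fixed in its back half, 0.34 to 0.78 kg in all. Origin at its underside, 65 mm ahead of the back wall's outer face; x from front to back (away from the robot as it hangs), z up. Its rim slopes down to 52 mm at the front.
- wide_centre (a point): Centre of the wide bin, half-way up: 38 mm straight above its origin, same axes. A rib along the foot of the back wall stands out to x = +67.5 mm from here. With the bin level, in the middle of a place, its hook tab above the bar, pushed softly to the rack, this rib meets the standards, and the tab then stands just behind the bar, ready to be lowered until the bar takes the weight.
- wide_hook (a point): Middle of the lower edge of the hook tab on the wide bin's back: x = +75, z = +23.5 mm from wide_centre, same axes. The down-turned tab is 4 mm thick, 56 mm wide, 11 mm deep, and hangs 8 mm behind the back wall from a flange whose underside rests on the bar. The bar must come between wall and tab, the tab between the standards (8 mm play each side); 11 mm of lift frees it.
- wide_lip (a point): Grasp point: middle of the wide bin's front lip, x = -63, z = +2.3 mm from wide_centre, same axes. The front wall leans 20 degrees from upright, its top nearest the robot; its top 26 mm are a lip 10 mm thick, 122 mm wide; this point is 13 mm below its edge. Pinch along the slope, one finger inside (empty for 60 mm behind it). The bin's back then sags a little in the grip.
- bin_narrow: The narrow blue plastic bin: 92 mm wide, upright steel brackets fixed in its back half, 0.31 to 0.73 kg in all; in all else the same outline, hook tab, rib, origin and axes as the wide bin.
- narrow_centre (a point): Centre of the narrow bin, half-way up: 38 mm straight above its origin, same axes; rib as on the wide bin.
- narrow_hook (a point): Middle of the lower edge of the narrow bin's hook tab; all as wide_hook.
- narrow_lip (a point): Grasp point: middle of the narrow bin's front lip (84 mm wide); all else as wide_lip.
- carton: Bystander: white carton 90 x 130 x 70 mm on the bench behind the rack. Origin under its centre.
- scanner: Bystander: grey and black hand-held code scanner lying on its side, about 90 x 150 x 50 mm, on the bench beyond the rack's left end. Origin at its underside.
- tape_roll: Bystander: brown roll of packing tape lying flat, 110 mm across, 48 mm tall, on the bench beyond the rack's right end. Origin under its centre.

How it is judged:
By the outcome, as a careful person would: the job done as asked, in the order asked, and still so for the second after the job is handed in, with the robot touching nothing.
It also fails if it takes over 72 s, if anything falls off the work surface, if the arm or the gripper's body presses on something with over 40 N, if the wrist force passes 120 N, or if a joint passes its speed limit or range.

### The arm

A 6-joint arm with a two-finger parallel gripper is mounted at the origin on the work surface. World frame = base frame: x ahead of the robot, y to its left, z up, the work surface at z = 0. Lengths are in m, angles in degrees, forces in N, time in s.
With the tool pointing down it reaches from about 0.375 to 0.925 m from the base axis. Payload 5.7 kg.
Tool frame: the origin (TCP) lies midway between the tips of the shut fingers; the grasp point (between the pads) lies 19 mm behind it; y points along the fingers, x is the direction in which the jaws open and shut, and the axes are right-handed (so a half turn about y gives the same grasp; the last joint's range is limited). The gripper opens to 88 mm and grips with 3 to 60 N. Pads are 20 mm wide; open, the fingers measure 115 mm over their backs; the gripper's body (75 mm by 178 mm) begins 61 mm behind the grasp point.
Start: joints at [-80.678, 20.558, 86.54, -0, 72.909, -6.595], TCP at [0.165, -0.577, 0.223] pointing down, gripper open.
Joint ranges: [-170.27, 170.27], [-57.76, 135], [12.27, 136.19], [-55.21, 235.2], [11.17, 155.16], [-170.74, 170.74]. Speed limits (degrees/s): [136.94, 136.94, 180, 180, 180, 180].

### API

Orientations are given as a 3x3 rotation matrix whose columns are the frame's x, y, z axes.
In Python, from cell import readout, eyes, order gives the robot as it stands.
- The arm moves only by the shell command python3 -m jog 'ROWS'. ROWS is text: rows parted by semicolons, each of 7 numbers parted by spaces: the shift along the tool's x, y, z in mm, then the turn, a rotation vector about the tool's x, y, z in rad, then the opening, from -1 (shut) to 1 (fully open). A call has 1 to 10 rows; each row is the pose to reach, as a shift and turn from the pose commanded when the call began, along the tool's axes at that moment; what a row does not reach only later rows make up. A row lasts 1/12 s, in which the tool goes at most 41.7 mm and 7.16 degrees, less where a joint would pass 70% of its speed; a pose out of reach is approached as far as the arm can. A call with a gripper value outside its range is refused whole. The fingers move at their own pace and stop on an object; the grip force is fixed at half the most. Time passes only in rows, so rows that repeat a pose let the fingers close. It gives the time, the measured TCP pose, the force and the opening at its end, in the units of the state.
- readout.sense(): the state, without advancing time (a new reading comes with each control period).
- eyes.get_image(name): name is "scene" or "top" or "wrist"; returns (picture, depth): 384x512x3 uint8, red, green, blue; 384x512 float32, m along the optical axis (not along the pixel's ray), 0 where there is no reading.
- eyes.camera_params(name): a dict with "K" (3x3 intrinsics, pixels), "origin" and "rotation" of the camera in the world; the wrist camera has in their place "T_tool_cam" (4x4, takes a point from camera to tool coordinates, whose origin is the TCP and whose axes are the tool frame's). Camera axes: x right, y down, z forward; pixel columns grow to the right and rows downward; lengths in m; the calibration is good to about 2 mm. A picture is of the moment at which its call begins: read the wrist's pose just before it. camera_params takes no time and is no camera call.
- order.sign_off(): hands the job in, once; it reports no verdict.
The state is a dict: "t": time; "joints": joint angles; "qvel": joint speeds; "joint_efforts": joint torques, N m; "position": TCP position; "ee_rot": TCP orientation; "wrist_force": force on the tool from outside, world axes, zero at the start; "moment": the same for the moment, N m; "width": opening from 0.0 (shut) to 1.0 (fully open).
Only numpy, scipy, OpenCV 4.12 (cv2) and the standard library are available. Lean on these libraries where they do the work, as an engineer would, in place of code of your own. Each camera call takes 0.05 s, during which the arm holds its last target.

## Working session

There is one attempt and no reset: what is moved stays moved. The work goes in short steps, Python scripts to look and compute and a shell command to move; the robot and the scene stay as the last step left them, time stands still between calls to the robot, and variables do not carry over. Pictures are saved under pics/ and viewed, and the job is handed in when it is done.

```bash
ls -la; mkdir -p pics; python3 - <<'E'
from cell import readout, eyes, order
import cv2,numpy as np
s=readout.sense()
for k,v in s.items(): print(k,np.round(v,4).tolist())
for n in("scene","top","wrist"):
    p=eyes.camera_params(n)
    for k,v in p.items(): print(n,k,np.round(v,4).tolist())
for n in("scene","top"):
    im,d=eyes.get_image(n); cv2.imwrite(f"pics/{n}0.png",im[...,::-1]); np.save(f"pics/{n}0.npy",d)
    np.save(f"pics/{n}0_im.npy",im)
E
```

```text
total 12
drwxr-xr-x  3 agent agent 4096 Dec  7 06:42 .
drwxr-xr-x 23 root  root  4096 Dec  7 06:42 ..
drwxr-xr-x  2 agent agent 4096 Dec  7 06:42 pics
t 0.0
joints [-80.6784, 20.596, 86.5967, -0.0007, 72.9085, -6.5954]
qvel [-0.0794, 0.0101, -0.0295, -0.0206, 0.0603, 0.0335]
joint_efforts [0.0019, -51.5369, -27.0722, 0.0678, 0.0353, -0.0001]
position [0.1644, -0.5763, 0.2218]
ee_rot [[0.2742, -0.0003, 0.9617], [-0.9617, 0.0017, 0.2742], [-0.0018, -1.0, 0.0002]]
wrist_force [-0.8852, 0.1416, 0.3223]
moment [0.0035, -0.002, -0.0198]
width 1.0032
scene K [[410.3826, 0.0, 256.2837], [0.0, 410.3826, 189.5497], [0.0, 0.0, 1.0]]
scene origin [1.302, -0.7128, 0.8199]
scene rotation [[0.7063, 0.4217, -0.5686], [0.7075, -0.3944, 0.5863], [0.023, -0.8164, -0.577]]
top K [[396.5024, 0.0, 255.0894], [0.0, 396.5024, 185.3684], [0.0, 0.0, 1.0]]
top origin [0.5114, 0.0265, 1.303]
top rotation [[-0.0033, -0.9965, 0.0833], [-0.9998, 0.0015, -0.0215], [0.0213, -0.0833, -0.9963]]
wrist K [[305.5043, 0.0, 257.7419], [0.0, 305.5043, 192.7113], [0.0, 0.0, 1.0]]
wrist T_tool_cam [[1.0, 0.0016, 0.0002, -0.0005], [0.0003, -0.277, 0.9609, -0.1628], [0.0016, -0.9609, -0.277, 0.0756], [0.0, 0.0, 0.0, 1.0]]
```

View pics/scene0.png

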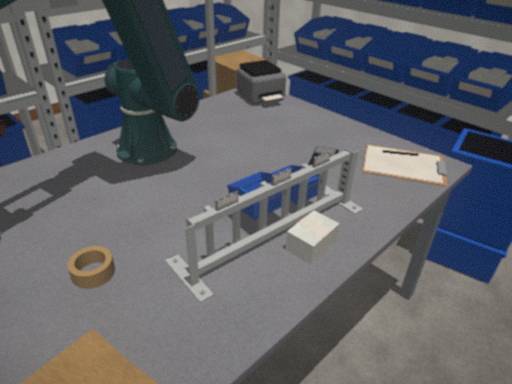

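View pics/top0.png

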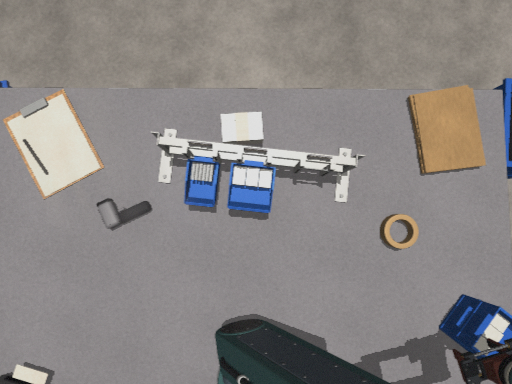

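The scene view shows the rack from behind, with the free place at its near (right) end. The top view shows the narrow bin at about (202,182), the wide bin at about (251,187), and the free place near (300,158). Next I'll measure the rack and bins from the top depth image.

```bash
cat > h.py <<'E'
import numpy as np,cv2
from cell import readout, eyes, order
def cloud(name,d,s=None):
    p=eyes.camera_params(name); K=np.array(p["K"]); h,w=d.shape
    u,v=np.meshgrid(np.arange(w),np.arange(h))
    c=np.stack([(u-K[0,2])/K[0,0]*d,(v-K[1,2])/K[1,1]*d,d],-1)
    if name=="wrist":
        T=np.array(p["T_tool_cam"]); c=c@T[:3,:3].T+T[:3,3]
        return c@np.array(s["ee_rot"]).T+np.array(s["position"])
    return c@np.array(p["rotation"]).T+np.array(p["origin"])
E
python3 - <<'E'
from h import *
im=np.load("pics/top0_im.npy");d=np.load("pics/top0.npy")
P=cloud("top",d); 
cv2.imwrite("pics/topcrop.png",cv2.resize(im[115:225,140:370,::-1],None,fx=3.4,fy=3.4,interpolation=cv2.INTER_CUBIC))
print("bench",np.median(P[240:300,100:200,2]))
reg=np.zeros(d.shape,bool);reg[120:215,150:365]=1;reg&=d>0
beam=reg&(P[...,2]>.18)&(P[...,2]<.203)
B=P[beam]; print(len(B),np.percentile(B[:,2],[10,50,90]))
vx,vy,x0,y0=cv2.fitLine(B[:,:2].astype(np.float32),cv2.DIST_HUBER,0,.01,.01).ravel()
print("beam",vx,vy,x0,y0,"yaw",np.degrees(np.arctan2(-vx*np.sign(vy),abs(vy))), B[:,1].min(),B[:,1].max())
card=reg&(P[...,2]>.207)&(P[...,2]<.24)
n,l,st,_=cv2.connectedComponentsWithStats(card.astype(np.uint8))
for i in range(1,n):
    if st[i,4]>5:
        q=P[l==i]; print("card",st[i],q.mean(0).round(4),q.min(0).round(4),q.max(0).round(4))
hsv=cv2.cvtColor(im,cv2.COLOR_RGB2HSV)
blue=(reg&(hsv[...,0]>100)&(hsv[...,0]<130)&(hsv[...,1]>120)).astype(np.uint8)
n,l,st,_=cv2.connectedComponentsWithStats(blue)
for i in range(1,n):
    if st[i,4]>60:
        q=P[(l==i)&(d>0)]; print("blue",st[i],q.mean(0).round(4),q.min(0).round(4),q.max(0).round(4), np.percentile(q[:,2],[5,50,95]).round(3))
E
```

```text
bench -0.0006916131351983879
1735 [0.19023769 0.19436236 0.19774533]
beam 0.11162817 0.99375004 0.69911426 -0.0041722804 yaw -6.4091806 -0.30738420542007355 0.29423689958199606
card [188 141  24   5  68] [0.7194 0.1551 0.2212] [0.7144 0.1239 0.2071] [0.7248 0.1878 0.2281]
card [244 147  24   5  69] [0.7023 0.0019 0.2206] [ 0.6972 -0.0303  0.2071] [0.7084 0.0335 0.2297]
card [308 154  25   5  65] [ 0.6825 -0.1765  0.2213] [ 0.6778 -0.2093  0.2071] [ 0.6888 -0.1445  0.2296]
blue [ 185  156   35   51 1046] [0.6143 0.1675 0.0726] [ 0.5497  0.1114 -0.0018] [0.6991 0.2291 0.1258] [0.042 0.057 0.121]
blue [ 228  160   48   53 1290] [0.5899 0.0155 0.091 ] [ 0.5306 -0.0578 -0.0037] [0.6948 0.0877 0.1492] [0.065 0.072 0.145]
```

View pics/topcrop.png

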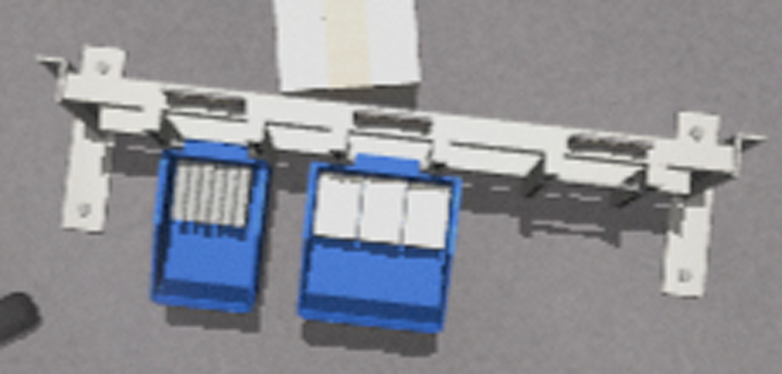

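The places sit in a row at a yaw of about -6.4°: narrow at y≈0.155, wide at 0.002, free at -0.177. That gives spacings of 154 and 180 mm, which fits. Next I'll go to a viewing pose in front of the rack.

```bash
cat >> h.py <<'E'
from scipy.spatial.transform import Rotation as Ro
YAW=np.radians(-6.4)
def ux(): return np.array([np.cos(YAW),np.sin(YAW),0])
def uy(): return np.array([-np.sin(YAW),np.cos(YAW),0])
def Rt(tilt,yaw=None):
    yaw=YAW if yaw is None else np.radians(yaw)
    a=np.array([np.cos(yaw),np.sin(yaw),0]);b=np.array([-np.sin(yaw),np.cos(yaw),0]);t=np.radians(tilt);z=np.array([0,0,1.])
    return np.stack([np.cos(t)*a+np.sin(t)*z,np.sin(t)*a-np.cos(t)*z,b],1)
def plan(p,R,s=None):
    s=s or readout.sense(); R0=np.array(s["ee_rot"]);p0=np.array(s["position"])
    sh=R0.T@(np.array(p)-p0)*1000; rv=Ro.from_matrix(R0.T@R).as_rotvec()
    print("shift",sh.round(1),"rv",rv.round(4),"rows",round(max(np.linalg.norm(sh)/41.7,np.degrees(np.linalg.norm(rv))/7.16),1))
E
python3 - <<'E'
from h import *
plan([.42,-.33,.26],Rt(20,-40))
plan([.45,0,.26],Rt(45))
E
```

```text
shift [-166.9  -37.8  313.3] rv [ 0.1032 -0.5889 -0.3402] rows 8.6
shift [-476.   -37.2  432.7] rv [ 0.4617 -1.1176 -0.6914] rows 15.5
```

```bash
python3 -m jog '-167 -38 313 0.103 -0.589 -0.340 1;-167 -38 313 0.103 -0.589 -0.340 1;-167 -38 313 0.103 -0.589 -0.340 1;-167 -38 313 0.103 -0.589 -0.340 1;-167 -38 313 0.103 -0.589 -0.340 1;-167 -38 313 0.103 -0.589 -0.340 1;-167 -38 313 0.103 -0.589 -0.340 1;-167 -38 313 0.103 -0.589 -0.340 1;-167 -38 313 0.103 -0.589 -0.340 1;-167 -38 313 0.103 -0.589 -0.340 1'
python3 -c "
from h import *
plan([.45,0,.26],Rt(45))"
```

```text
t: 0.93
position: [0.4222, -0.3272, 0.2611]
ee_rot: [[0.722, 0.264, 0.639], [-0.6, -0.22, 0.769], [0.344, -0.939, 0.0]]
wrist_force: [-1.3, 0.1, -0.1]
width: 0.996
shift [-176.8  -63.5  269.4] rv [ 0.3154 -0.4944 -0.4222] rows 7.9
```

```bash
python3 -m jog '-177 -63 269 0.315 -0.494 -0.422 1;-177 -63 269 0.315 -0.494 -0.422 1;-177 -63 269 0.315 -0.494 -0.422 1;-177 -63 269 0.315 -0.494 -0.422 1;-177 -63 269 0.315 -0.494 -0.422 1;-177 -63 269 0.315 -0.494 -0.422 1;-177 -63 269 0.315 -0.494 -0.422 1;-177 -63 269 0.315 -0.494 -0.422 1;-177 -63 269 0.315 -0.494 -0.422 1;-177 -63 269 0.315 -0.494 -0.422 1'
python3 - <<'E'
from h import *
import pickle
s=readout.sense(); im,d=eyes.get_image("wrist")
print(s["joints"],s["position"]); pickle.dump((s,im,d),open("w1.pkl","wb"))
cv2.imwrite("pics/w1.png",cv2.rotate(cv2.resize(im[...,::-1],(768,576)),cv2.ROTATE_90_COUNTERCLOCKWISE)[:, :])
E
```

```text
t: 1.77
position: [0.4428, -0.0246, 0.2534]
ee_rot: [[0.717, 0.686, 0.123], [-0.086, -0.088, 0.992], [0.692, -0.722, -0.004]]
wrist_force: [0.6, -0.9, -0.1]
width: 0.998
[-19.45341872 -12.23787829 136.122357    33.09570975  15.413693
 -41.32653451] [ 0.44279567 -0.02463053  0.25337745]
```

```bash
python3 - <<'E'
from h import *
import pickle
s,im,d=pickle.load(open("w1.pkl","rb"))
cv2.imwrite("pics/w1.png",cv2.rotate(im[...,::-1],cv2.ROTATE_90_COUNTERCLOCKWISE))
E
```

```text
(no output)
```

View pics/w1.png

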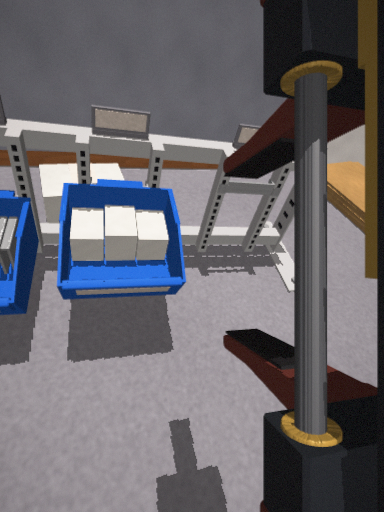

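The wrist view shows the wide bin in the middle at about (120,240). The empty place is to the right, its standards near x≈210 and 265 and its bright bar at about (247,187). The narrow bin is at the left edge. Next I'll measure these in rack axes.

```bash
python3 - <<'E'
from h import *
import pickle
s,im,d=pickle.load(open("w1.pkl","rb"))
P=cloud("wrist",d,s); P=cv2.rotate(P.astype(np.float32),cv2.ROTATE_90_COUNTERCLOCKWISE)
I=cv2.rotate(im,cv2.ROTATE_90_COUNTERCLOCKWISE)
Q=np.stack([P@ux(),P@uy(),P[...,2]],-1)*1000
cv2.imwrite("pics/w1c.png",cv2.resize(I[90:270,0:300,::-1],None,fx=2.6,fy=2.6,interpolation=cv2.INTER_CUBIC))
for x in(240,246,252,258):
    print("col",x)
    for y in range(174,198): print(y,Q[y,x].round(1),I[y,x])
print("row 215")
for x in range(196,292,2): print(x,Q[215,x].round(1),I[215,x])
E
```

```text
col 240
174 [468.2  29.8 290. ] [18 12 16]
175 [470.8  28.3 287.9] [16 20 21]
176 [471.2  27.8 287. ] [23 17 15]
177 [473.3  26.5 285.1] [84 80 83]
178 [ 9.429e+02 -2.270e+02 -8.000e-01] [160 153 158]
179 [ 9.381e+02 -2.254e+02 -7.000e-01] [161 153 160]
180 [ 9.318e+02 -2.229e+02  4.000e-01] [163 157 163]
181 [ 930.4 -223.1   -1.6] [165 162 163]
182 [670.7 -82.4 158.2] [145 143 143]
183 [670.4 -82.7 156.8] [97 95 96]
184 [668.8 -82.4 156.2] [97 95 95]
185 [670.9 -84.1 153.3] [96 94 94]
186 [669.3 -83.8 152.7] [101 101  99]
187 [669.1 -84.2 151.2] [96 95 96]
188 [669.9 -85.2 149. ] [96 97 97]
189 [670.4 -86.1 147. ] [95 93 92]
190 [668.9 -85.8 146.4] [93 92 91]
191 [668.1 -85.9 145.3] [95 93 93]
192 [668.9 -86.9 143.1] [105 103 102]
193 [669.1 -87.6 141.2] [123 119 122]
194 [ 8.728e+02 -2.034e+02  1.000e-01] [154 149 154]
195 [ 8.683e+02 -2.018e+02  5.000e-01] [160 153 159]
196 [ 8.662e+02 -2.015e+02 -8.000e-01] [161 153 161]
197 [ 8.619e+02 -2.000e+02 -5.000e-01] [156 149 156]
col 246
174 [468.9  25.9 289.9] [ 5  5 14]
175 [469.3  25.5 289. ] [13 19 16]
176 [471.5  24.  287.1] [11  4
[... 4329 characters left out ...]
4. ] [97 93 91]
258 [ 677.  -137.    96.2] [96 96 92]
260 [ 670.8 -136.2  101.3] [97 95 92]
262 [ 669.8 -138.9  102.3] [119 117 114]
264 [ 668.1 -141.2  103.7] [105 104 101]
266 [ 669.7 -145.8  102.6] [100  97  98]
268 [ 669.8 -149.4  102.6] [121 118 116]
270 [ 798.3 -249.9    1.2] [160 152 160]
272 [ 799.9 -256.     0. ] [161 154 161]
274 [ 799.1 -260.2    0.9] [159 153 157]
276 [ 8.001e+02 -2.660e+02  3.000e-01] [162 155 159]
278 [ 717.6 -205.1   65.7] [123 118 120]
280 [ 712.4 -205.    69.9] [91 90 89]
282 [ 708.1 -205.5   73.5] [98 96 95]
284 [ 702.8 -205.1   77.8] [54 52 53]
286 [ 698.9 -205.8   81. ] [14 12 16]
288 [ 694.8 -206.3   84.4] [85 83 83]
290 [ 690.4 -206.4   88.1] [95 93 92]
```

View pics/w1c.png

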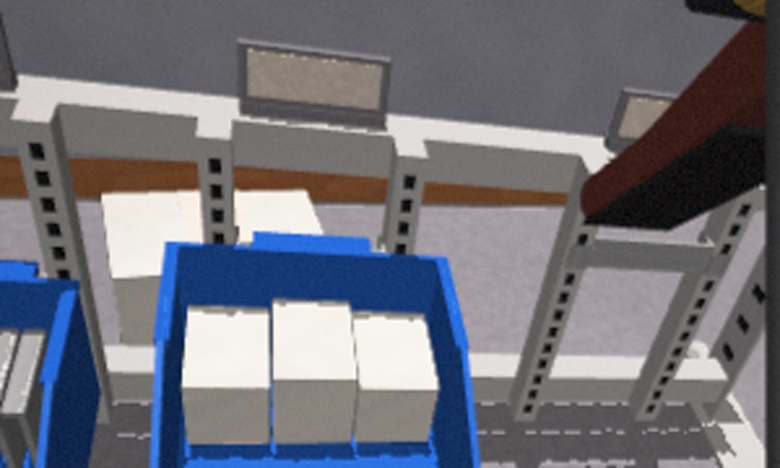

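```bash
python3 - <<'E'
from h import *
import pickle
s,im,d=pickle.load(open("w1.pkl","rb"))
def rk(P): return np.stack([P@ux(),P@uy(),P[...,2]],-1)*1000
Qw=rk(cloud("wrist",d,s)); Qt=rk(cloud("top",np.load("pics/top0.npy")))
m=(abs(Qw[...,0]-670)<8)&(Qw[...,2]>70)&(Qw[...,2]<172)
Y=Qw[m][:,1]; X=Qw[m][:,0]
h,e=np.histogram(Y,np.arange(-170,260,5))
for a,b in zip(e,h):
    if b>15:
        k=(Y>=a)&(Y<a+5); print(a,b,np.median(X[k]).round(1))
ims={"w":im,"t":np.load("pics/top0_im.npy")}
for n,Q,dd in(("w",Qw,d),("t",Qt,np.load("pics/top0.npy"))):
    hsv=cv2.cvtColor(ims[n],cv2.COLOR_RGB2HSV)
    b=(hsv[...,0]>100)&(hsv[...,0]<130)&(hsv[...,1]>110)&(Q[...,0]>500)&(Q[...,0]<700)&(dd>0)
    print(n)
    for lo,hi in((-5,160),(160,260)):
      q=Q[b&(Q[...,1]>lo)&(Q[...,1]<hi)]
      if len(q)<100: continue
      print("Y ext at rim",lo,np.percentile(q[q[:,2]>40][:,1],[.5,2,98,99.5]).round(1))
      for x0 in range(515,690,5):
        k=q[(q[:,0]>=x0)&(q[:,0]<x0+5)]
        if len(k)>4: print(x0,len(k),"zmax95",np.percentile(k[:,2],95).round(1),"Y",k[:,1].min().round(1),k[:,1].max().round(1))
E
```

```text
-150 142 669.3
-145 159 669.0
-140 295 670.2
-135 39 669.8
-130 35 669.4
-125 36 669.5
-120 41 669.3
-115 36 669.4
-110 36 669.3
-105 38 669.3
-100 38 669.2
-95 39 669.2
-90 39 669.2
-85 40 669.4
-80 41 669.5
-75 40 669.2
-70 38 669.3
-65 146 669.1
-60 173 668.7
-55 290 669.5
-50 53 672.8
20 28 662.3
30 95 668.9
35 100 668.4
40 118 669.1
45 32 662.7
50 31 663.5
55 42 663.8
60 35 667.3
65 36 665.9
70 39 664.5
75 35 666.6
80 40 666.2
85 36 666.8
90 37 666.2
95 38 665.7
100 52 663.2
105 47 662.6
110 28 662.7
115 102 668.9
120 114 668.3
125 116 668.7
130 25 662.5
135 22 662.4
140 27 662.5
185 359 669.2
190 196 668.4
195 186 668.7
200 33 667.9
205 39 666.9
210 44 667.7
215 33 666.9
w
Y ext at rim -5 [ 15.4  16.8 143.9 145.1]
525 384 zmax95 116.9 Y 20.2 140.8
530 723 zmax95 118.9 Y 15.2 144.4
535 238 zmax95 119.8 Y 15.6 144.7
540 72 zmax95 122.0 Y 15.3 144.9
545 359 zmax95 122.8 Y 15.1 145.1
550 137 zmax95 126.1 Y 15.4 144.5
555 76 zmax95 128.4 Y 15.3 144.7
560 91 zmax95 130.7 Y 15.2 144.9
565 90 zmax95 132.2 Y 15.3 145.2
570 101 zmax95 134.6 Y 15.4 144.3
575 326 zmax95 135.0 Y 15.2 144.7

[... 3171 characters left out ...]
75 36 zmax95 87.4 Y 186.4 259.1
580 37 zmax95 87.2 Y 186.2 259.8
585 34 zmax95 104.4 Y 185.9 257.8
590 37 zmax95 106.1 Y 186.2 257.8
595 34 zmax95 109.7 Y 186.1 258.2
600 35 zmax95 118.2 Y 186.0 259.3
605 34 zmax95 120.2 Y 186.2 259.2
610 7 zmax95 119.2 Y 186.2 202.5
615 9 zmax95 121.5 Y 185.6 203.0
620 8 zmax95 120.5 Y 185.3 203.2
625 6 zmax95 115.7 Y 186.5 202.9
630 10 zmax95 120.9 Y 186.1 203.2
635 8 zmax95 120.6 Y 186.3 202.0
640 7 zmax95 120.9 Y 186.5 203.0
645 9 zmax95 120.7 Y 185.2 203.5
650 6 zmax95 119.9 Y 186.1 203.2
655 7 zmax95 121.6 Y 186.1 201.2
660 60 zmax95 123.4 Y 186.1 259.5
665 31 zmax95 124.5 Y 205.5 256.8
670 29 zmax95 123.7 Y 206.5 257.7
675 5 zmax95 121.8 Y 218.7 248.8
```

The measurements agree. The standards' face is at X'=669, so the origin is at 683. Bar tops come out at about 158.5 (free), 143 (wide) and 119 (narrow). The wide bin is centred at Y'=80, and its lip edge at z≈118 matches the geometry. I'll start with the wide bin and go to a pre-grasp pose above its lip.

```bash
cat >> h.py <<'E'
def W(r): r=np.array(r)/1000.; return r[0]*ux()+r[1]*uy()+np.array([0,0,r[2]])
def inv(p): p=np.array(p); return np.array([p@ux(),p@uy(),p[2]])*1000
def tcp_lip(lip,tilt): # rack mm lip -> TCP rack mm
    t=np.radians(tilt); return np.array(lip)+19*np.array([np.sin(t),0,-np.cos(t)])
def st():
    s=readout.sense(); R=np.array(s["ee_rot"]); y=R[:,1]
    print("t",s["t"],"rack",inv(s["position"]).round(1),"tilt",np.degrees(np.arctan2(y@ux(),-y[2])).round(2),"rotvec err",np.degrees(Ro.from_matrix(Rt(np.degrees(np.arctan2(y@ux(),-y[2]))).T@R).as_rotvec()).round(2),
      "F",np.round([np.dot(s["wrist_force"],ux()),np.dot(s["wrist_force"],uy()),s["wrist_force"][2]],1),"M",np.round(s["moment"],2),"w",round(float(s["width"]),3))
    return s
E
python3 - <<'E'
from h import *
st(); g=tcp_lip([538,80,106],22); print(g)
t=np.radians(22);pre=g-80*np.array([np.sin(t),0,-np.cos(t)])
print(W(pre)); plan(W(pre),Rt(22))
E
```

```text
t 1.8167 rack [442.1  26.5 252.8] tilt 43.67 rotvec err [-0.56  0.51 -0.  ] F [-0.5 -0.   0.6] M [-0.06  0.31  0.03] w 1.005
[545.11752527  80.          88.38350676]
[0.52085606 0.02207832 0.16255822]
shift [-10.  115.2  54.6] rv [ 0.008  -0.0107  0.3782] rows 3.1
```

```bash
python3 -m jog '-10 50 54.6 0.008 -0.011 0.378 -0.1;-10 80 54.6 0.008 -0.011 0.378 -0.1;-10 115 54.6 0.008 -0.011 0.378 -0.1;-10 115 54.6 0.008 -0.011 0.378 -0.1;-10 115 54.6 0.008 -0.011 0.378 -0.1;-10 115 54.6 0.008 -0.011 0.378 -0.1;-10 115 54.6 0.008 -0.011 0.378 -0.1;-10 115 54.6 0.008 -0.011 0.378 -0.1'
python3 - <<'E'
from h import *
s=st(); g=tcp_lip([538,80,106],22)
plan(W(g),Rt(22))
s=readout.sense(); im,d=eyes.get_image("wrist")
cv2.imwrite("pics/w2.png",cv2.rotate(im[...,::-1],cv2.ROTATE_90_COUNTERCLOCKWISE))
Q=inv(cloud("wrist",d,s).reshape(-1,3).T.T) if 0 else None
P=cloud("wrist",d,s); Q=np.stack([P@ux(),P@uy(),P[...,2]],-1)*1000
hsv=cv2.cvtColor(im,cv2.COLOR_RGB2HSV)
b=(hsv[...,0]>100)&(hsv[...,0]<130)&(hsv[...,1]>110)&(d>0)&(Q[...,0]<700)
q=Q[b]
for lo,hi in((0,160),(160,300)):
  k=q[(q[:,1]>lo)&(q[:,1]<hi)&(q[:,2]>80)]
  if len(k): print("Y",np.percentile(k[:,1],[.5,2,98,99.5]).round(1))
  for x in range(520,550,3):
    kk=k[(k[:,0]>x)&(k[:,0]<x+3)]
    if len(kk)>5: print(x,np.percentile(kk[:,2],[50,95]).round(1))
E
```

```text
t: 2.48
position: [0.5201, 0.0193, 0.1622]
ee_rot: [[0.922, 0.371, 0.109], [-0.1, -0.044, 0.994], [0.373, -0.928, -0.003]]
wrist_force: [-0.9, 0.3, -0.3]
width: 0.464
t 2.4833 rack [514.7  77.1 162.2] tilt 21.92 rotvec err [-0.12 -0.19  0.  ] F [-0.9  0.2 -0.3] M [-0.05  0.11 -0.02] w 0.464
shift [ 0.6 79.8  3.1] rv [ 0.0022  0.0033 -0.0014] rows 1.9
Y [ 15.8  17.4 145.  145.6]
520 [257.3 266. ]
523 [192.3 229. ]
526 [115.7 174.1]
529 [116.7 118.4]
532 [117.9 119.4]
535 [118.3 119.5]
538 [119.5 121.5]
541 [119.7 122.4]
544 [117.1 123.5]
547 [116.7 124.8]
Y [185.1 185.5 229.5 232.8]
526 [91.4 92.9]
529 [92.8 94.1]
532 [93.9 95.3]
535 [94.1 95.7]
538 [95.5 97.3]
541 [97.1 98.4]
544 [ 98.2 100. ]
547 [ 99.3 101.2]
```

View pics/w2.png

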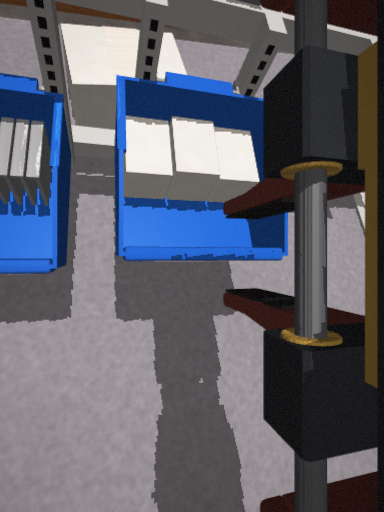

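The fingers at (235,208) and (235,298) straddle the wide bin's lip at row ~253, and the lip edge is where I expected it. Descending and closing.

```bash
python3 -m jog '0 25 3 0.002 0.003 -0.001 -0.1;0 55 3 0.002 0.003 -0.001 -0.1;0.6 80 3 0.002 0.003 -0.001 -0.1;0.6 80 3 0.002 0.003 -0.001 -0.1;0.6 80 3 0.002 0.003 -0.001 -1;0.6 80 3 0.002 0.003 -0.001 -1;0.6 80 3 0.002 0.003 -0.001 -1;0.6 80 3 0.002 0.003 -0.001 -1;0.6 80 3 0.002 0.003 -0.001 -1'
python3 - <<'E'
from h import *
st()
E
```

```text
t: 3.28
position: [0.5496, 0.0195, 0.0895]
ee_rot: [[0.922, 0.371, 0.111], [-0.103, -0.042, 0.994], [0.373, -0.928, -0.001]]
wrist_force: [-5.7, -0.1, 2.4]
width: 0.113
t 3.2833 rack [544.   80.6  89.5] tilt 21.93 rotvec err [-0.03 -0.03  0.  ] F [-5.6 -0.7  2.4] M [-0.18 -0.66  0.03] w 0.113
```

```bash
python3 -m jog '1.5 -3.7 0 0 0 0 -1;3 -7.4 0 0 0 0 -1;5.2 -13 0 0 0 0 -1;7.5 -18.6 0 0 0 0 -1;7.5 -18.6 0 0 0 0 -1;7.5 -18.6 0 0 0 0 -1'
cat >> h.py <<'E'
def binpose(ylo,yhi,name,show=True):
    s=readout.sense(); im,d=eyes.get_image("wrist")
    cv2.imwrite(f"pics/{name}.png",cv2.rotate(im[...,::-1],cv2.ROTATE_90_COUNTERCLOCKWISE))
    P=cloud("wrist",d,s); Q=np.stack([P@ux(),P@uy(),P[...,2]],-1)*1000
    hsv=cv2.cvtColor(im,cv2.COLOR_RGB2HSV)
    b=(hsv[...,0]>100)&(hsv[...,0]<130)&(hsv[...,1]>110)&(d>0)&(Q[...,0]<720)&(Q[...,1]>ylo)&(Q[...,1]<yhi)
    q=Q[b]; lip=inv(s["position"])-19*np.array([np.array(s["ee_rot"])[:,1]@ux(),0,s["ee_rot"][2][1]])
    print("grasp pt",lip.round(1))
    # back 45 mm of rim is level in bin frame (from wall): top envelope
    r=[]
    for x in np.arange(lip[0]+72,lip[0]+125,5):
        k=q[(q[:,0]>x)&(q[:,0]<x+5)]
        if len(k)>8: r.append((x+2.5,np.percentile(k[:,2],95)))
    r=np.array(r); c=np.polyfit(r[:,0],r[:,1],1)
    print("rim pitch deg (back high +)",np.degrees(np.arctan(c[0])).round(2),"rim z at x",r[[0,-1]].round(1).tolist(),"xmax",np.percentile(q[:,0],[99.5]).round(1))
    k=q[(q[:,2]>r[:,1].min()-25)]
    print("Y",np.percentile(k[:,1],[.5,99.5]).round(1))
    return s,im,d,Q,q
E
python3 - <<'E'
from h import *
st(); binpose(0,160,"w3")
E
```

```text
t: 3.78
position: [0.5502, 0.0194, 0.1089]
ee_rot: [[0.922, 0.371, 0.111], [-0.103, -0.042, 0.994], [0.373, -0.928, -0.001]]
wrist_force: [-5.7, -0.6, -5.9]
width: 0.117
t 3.7833 rack [544.6  80.6 108.9] tilt 21.92 rotvec err [-0.03 -0.02  0.  ] F [-5.6 -1.2 -5.9] M [0.26 1.94 0.01] w 0.117
grasp pt [537.5  80.6 126.5]
rim pitch deg (back high +) 0.71 rim z at x [[612.0, 162.0], [662.0, 162.2]] xmax [675.7]
Y [ 15.  145.9]
```

View pics/w3.png

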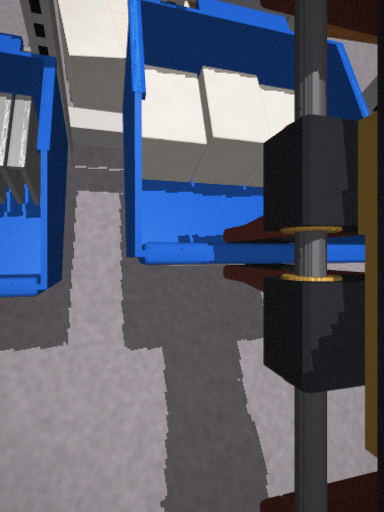

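The wide bin is free of its bar, level within about 0.7° and straight in the grip. Next: lift further, back off, and slide over to the free place.

```bash
python3 -m jog '2 -5.5 0 0 0 0 -1;4.5 -11 0 0 0 0 -1;-11 -26 0 0 0 0 -1;-28 -38 -10 0 0 0 -1;-28 -38 -38 0 0 0 -1;-28 -38 -70 0 0 0 -1;-28 -38 -104 0 0 0 -1;-28 -38 -138 0 0 0 -1;-28 -38 -164 0 0 0 -1;-28 -38 -180.6 0 0 0 -1'
python3 -m jog '0 0 0 0 0 0 -1;0 0 0 0 0 0 -1'
python3 - <<'E'
from h import *
st(); s,im,d,Q,q=binpose(-200,0,"w4")
g=readout.sense
im,d=eyes.get_image("scene"); cv2.imwrite("pics/s4.png",cv2.resize(im[100:320,150:400,::-1],None,fx=2.6,fy=2.6,interpolation=cv2.INTER_CUBIC))
E
```

```text
t: 4.67
position: [0.4947, -0.1606, 0.1366]
ee_rot: [[0.918, 0.38, 0.113], [-0.103, -0.048, 0.994], [0.383, -0.924, -0.005]]
wrist_force: [1.4, 1.0, -4.2]
width: 0.116
t: 4.83
position: [0.4939, -0.1585, 0.1358]
ee_rot: [[0.919, 0.378, 0.114], [-0.104, -0.046, 0.993], [0.381, -0.925, -0.003]]
wrist_force: [0.1, 1.3, -6.3]
width: 0.109
t 4.8333 rack [ 508.5 -102.4  135.8] tilt 22.37 rotvec err [-0.22  0.06 -0.  ] F [-0.1  1.3 -6.3] M [0.25 0.86 0.28] w 0.109
grasp pt [ 501.3 -102.4  153.4]
rim pitch deg (back high +) 1.38 rim z at x [[575.8, 189.9], [625.8, 190.7]] xmax [639.2]
Y [-167.8  -36.9]
```

View pics/w4.png

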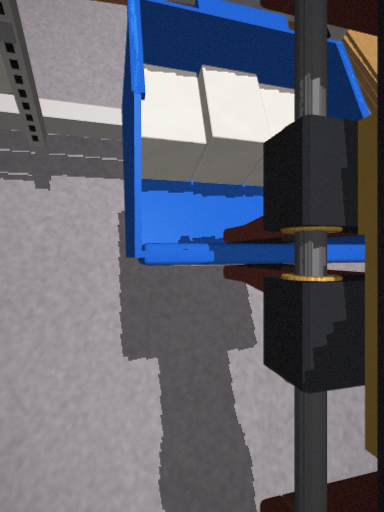

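View pics/s4.png

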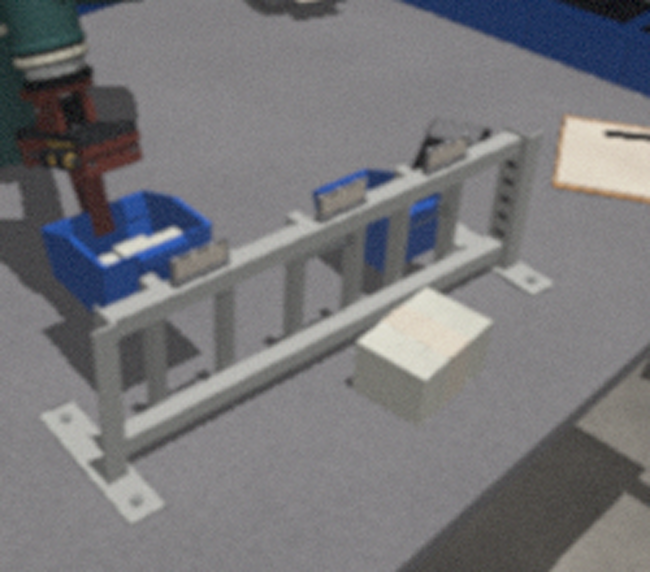

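In the wrist view the bin is held straight, with its lip at row ~250. The scene view shows it in front of the empty place. It stands 17 mm above the free bar and is 2 mm off centre. Moving in toward the standards.

```bash
python3 -m jog '12 8 2.4 0 0 0 -1;22 15 2.4 0 0 0 -1;25.5 17 2.4 0 0 0 -1;25.5 17 2.4 0 0 0 -1;28 18 2.4 0 0 0 -1;30 18.8 2.4 0 0 0 -1;30 18.8 2.4 0 0 0 -1'
python3 - <<'E'
from h import *
st(); s,im,d,Q,q=binpose(-200,0,"w5")
E
```

```text
t: 5.52
position: [0.5273, -0.1572, 0.1281]
ee_rot: [[0.921, 0.374, 0.111], [-0.103, -0.042, 0.994], [0.377, -0.926, -0.001]]
wrist_force: [0.1, -0.1, -6.4]
width: 0.116
t 5.5167 rack [541.6 -97.5 128.1] tilt 22.14 rotvec err [-0.02 -0.03  0.  ] F [ 0.2 -0.1 -6.4] M [0.05 0.89 0.01] w 0.116
grasp pt [534.4 -97.5 145.7]
rim pitch deg (back high +) 1.16 rim z at x [[608.9, 181.8], [658.9, 182.4]] xmax [672.7]
Y [-163.2  -32.1]
```

```bash
python3 -m jog '1 0.4 -2.3 0 0 0 -1;2.8 1.1 -2.3 0 0 0 -1;3.7 1.5 -2.3 0 0 0 -1;4.6 1.9 -2.3 0 0 0 -1;5.2 2.1 -2.3 0 0 0 -1;5.2 2.1 -2.3 0 0 0 -1'
python3 - <<'E'
from h import *
st(); s,im,d,Q,q=binpose(-200,0,"w6")
E
```

```text
t: 6.07
position: [0.5299, -0.1593, 0.1268]
ee_rot: [[0.922, 0.37, 0.111], [-0.103, -0.041, 0.994], [0.373, -0.928, 0.001]]
wrist_force: [-9.5, -0.6, -1.7]
width: 0.115
t 6.0667 rack [544.4 -99.2 126.8] tilt 21.88 rotvec err [ 0.05 -0.02 -0.  ] F [-9.4 -1.7 -1.7] M [-0.16  1.91 -0.2 ] w 0.115
grasp pt [537.3 -99.2 144.5]
rim pitch deg (back high +) 1.08 rim z at x [[611.8, 180.6], [661.8, 181.1]] xmax [675.6]
Y [-165.2  -34.1]
```

View pics/w6.png

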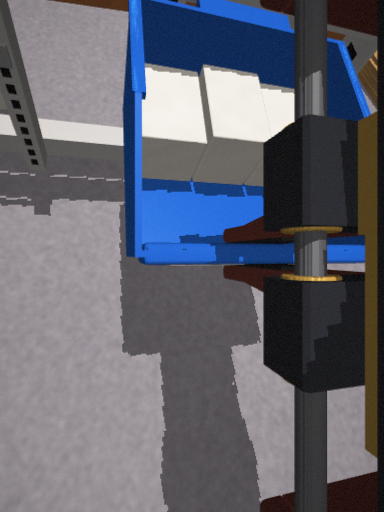

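Contact with the standards is at the expected X, with Fx about -9 N, and the bin is centred at Y≈-99.7. Lowering toward the bar.

```bash
python3 -m jog '-1.2 1.8 0 0 0 0 -1;-2.5 5 0 0 0 0 -1;-4.3 9 0 0 0 0 -1;-5.7 12.8 0 0 0 0 -1;-6.4 14.6 0 0 0 0 -1;-6.4 14.6 0 0 0 0 -1'
python3 - <<'E'
from h import *
st(); s,im,d,Q,q=binpose(-200,0,"w7")
E
```

```text
t: 6.62
position: [0.5304, -0.1592, 0.1108]
ee_rot: [[0.922, 0.371, 0.111], [-0.103, -0.04, 0.994], [0.374, -0.928, 0.001]]
wrist_force: [-4.7, 0.2, -6.3]
width: 0.109
t 6.6167 rack [544.8 -99.1 110.8] tilt 21.94 rotvec err [ 0.07 -0.   -0.  ] F [-4.7 -0.3 -6.3] M [0.28 1.82 0.  ] w 0.109
grasp pt [537.7 -99.1 128.4]
rim pitch deg (back high +) 0.37 rim z at x [[612.2, 163.7], [662.2, 163.5]] xmax [676.2]
Y [-164.9  -33.9]
```

```bash
python3 -m jog '-0.6 1.4 0 0 0 0 -1;-1.1 2.8 0 0 0 0 -1;-1.5 3.7 0 0 0 0 -1;-1.5 3.7 0 0 0 0 -1'
python3 - <<'E'
from h import *
st(); s,im,d,Q,q=binpose(-200,0,"w8")
E
```

```text
t: 7.0
position: [0.5299, -0.159, 0.1071]
ee_rot: [[0.922, 0.371, 0.111], [-0.103, -0.04, 0.994], [0.373, -0.928, 0.001]]
wrist_force: [-9.3, 1.4, -1.9]
width: 0.113
t 7.0 rack [544.3 -99.  107.1] tilt 21.92 rotvec err [ 0.07 -0.02 -0.  ] F [-9.4  0.4 -1.9] M [ 0.13  2.03 -0.09] w 0.113
grasp pt [537.2 -99.  124.8]
rim pitch deg (back high +) 1.2 rim z at x [[611.7, 161.3], [661.7, 161.9]] xmax [674.7]
Y [-164.9  -33.7]
```

```bash
python3 -m jog '-0.8 1 0 0 0 0 -1;-1.6 2 0 0 0 0 -1;-2 2.6 0 0 0 0 -1;-2 2.6 0 0 0 0 -1'
python3 - <<'E'
from h import *
st(); s,im,d,Q,q=binpose(-200,0,"w9")
E
```

```text
t: 7.38
position: [0.5297, -0.1591, 0.1056]
ee_rot: [[0.921, 0.374, 0.111], [-0.103, -0.041, 0.994], [0.376, -0.927, 0.0]]
wrist_force: [-18.2, 3.4, 14.8]
width: 0.117
t 7.3833 rack [544.1 -99.  105.6] tilt 22.08 rotvec err [ 0.03 -0.03 -0.  ] F [-18.5   1.3  14.8] M [0.43 1.48 0.13] w 0.117
grasp pt [537.  -99.  123.2]
rim pitch deg (back high +) 1.85 rim z at x [[611.5, 160.6], [661.5, 161.8]] xmax [673.6]
Y [-164.8  -33.8]
```

Bar carries it (Fz is now +15 N up, pitch 1.85° nose low, same as the original hang). I'll relieve the load and pull gently to confirm the hook is behind the bar.

```bash
python3 -m jog '-1 -1.4 0 0 0 0 -1;-2.8 -2.2 0 0 0 0 -1;-2.8 -2.2 0 0 0 0 -1'
python3 - <<'E'
from h import *
st(); s,im,d,Q,q=binpose(-200,0,"w10")
E
```

```text
t: 7.68
position: [0.5294, -0.1608, 0.1071]
ee_rot: [[0.919, 0.377, 0.112], [-0.103, -0.044, 0.994], [0.38, -0.925, -0.002]]
wrist_force: [2.6, 0.1, -5.7]
width: 0.113
t 7.6833 rack [ 544.  -100.7  107.1] tilt 22.33 rotvec err [-0.12 -0.02  0.  ] F [ 2.6  0.4 -5.7] M [0.09 0.61 0.12] w 0.113
grasp pt [ 536.8 -100.7  124.6]
rim pitch deg (back high +) 1.6 rim z at x [[611.3, 161.3], [661.3, 162.5]] xmax [674.2]
Y [-166.2  -35.2]
```

```bash
python3 -m jog '-1.7 0.2 0 0 0 0 -1;-3.4 0.5 0 0 0 0 -1;-3.4 0.5 0 0 0 0 -1'
python3 - <<'E'
from h import *
st(); s,im,d,Q,q=binpose(-200,0,"w11")
E
```

```text
t: 7.98
position: [0.5294, -0.1612, 0.1067]
ee_rot: [[0.917, 0.382, 0.113], [-0.103, -0.046, 0.994], [0.384, -0.923, -0.003]]
wrist_force: [9.6, 4.6, 0.4]
width: 0.11
t 7.9833 rack [ 544.1 -101.2  106.7] tilt 22.6 rotvec err [-0.17 -0.    0.  ] F [9.1 5.6 0.4] M [ 0.77 -0.79  0.55] w 0.11
grasp pt [ 536.7 -101.2  124.2]
rim pitch deg (back high +) 1.82 rim z at x [[611.2, 161.1], [661.2, 162.4]] xmax [674.3]
Y [-166.4  -35.4]
```

Pulling meets +9 N with no movement, so the hook is engaged. Relaxing, opening and withdrawing.

```bash
python3 -m jog '1.5 1.7 1 0 0 0 -1;1.5 1.7 1 0 0 0 -1;1.5 1.7 1 0 0 0 -0.2;1.5 1.7 1 0 0 0 -0.2;1.5 1.7 1 0 0 0 -0.2;1.5 1.7 1 0 0 0 -0.2;1.5 -20 1 0 0 0 -0.2;1.5 -55 1 0 0 0 -0.2;1.5 -90 1 0 0 0 -0.2;1.5 -90 1 0 0 0 -0.2'
python3 - <<'E'
from h import *
st(); s,im,d,Q,q=binpose(-200,-10,"w12")
im,d=eyes.get_image("top"); hsv=cv2.cvtColor(im,cv2.COLOR_RGB2HSV)
P=cloud("top",d);Q=np.stack([P@ux(),P@uy(),P[...,2]],-1)*1000
b=(hsv[...,0]>100)&(hsv[...,0]<130)&(hsv[...,1]>110)&(d>0)&(Q[...,0]>500)&(Q[...,0]<720)&(Q[...,1]>160)&(Q[...,1]<320)&(Q[...,2]>60)
q=Q[b]; print("narrow Y",np.percentile(q[:,1],[1,99]).round(1),"X",np.percentile(q[:,0],[1,99]).round(1))
cv2.imwrite("pics/t12.png",cv2.resize(im[115:225,140:370,::-1],None,fx=3.4,fy=3.4))
E
```

```text
t: 8.87
position: [0.4938, -0.1559, 0.1933]
ee_rot: [[0.918, 0.38, 0.112], [-0.102, -0.046, 0.994], [0.383, -0.924, -0.004]]
wrist_force: [0.5, -0.3, 0.7]
width: 0.401
t 8.8667 rack [508.1 -99.8 193.3] tilt 22.53 rotvec err [-0.21 -0.08  0.  ] F [ 0.6 -0.2  0.7] M [-0.02  0.04 -0.05] w 0.401
grasp pt [500.8 -99.8 210.8]
rim pitch deg (back high +) 19.85 rim z at x [[575.3, 141.5], [625.3, 161.2]] xmax [674.7]
Y [-165.2  -35.1]
narrow Y [185.8 278.2] X [530.1 674.8]
```

View pics/w12.png

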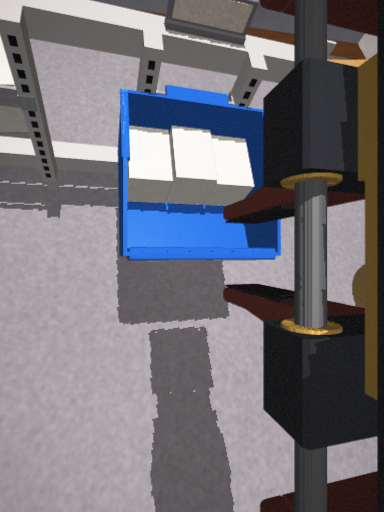

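View pics/t12.png

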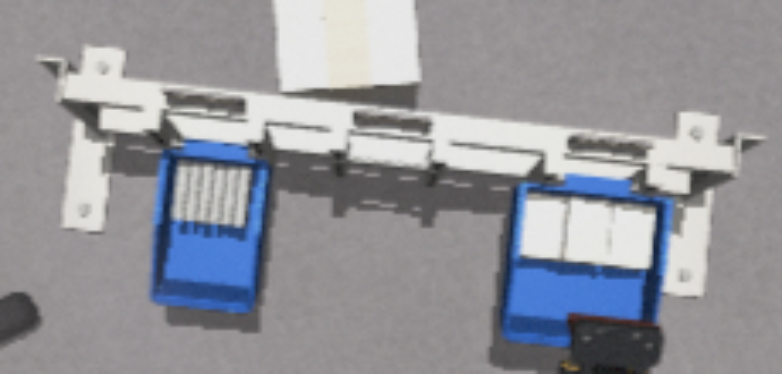

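The wide bin hangs level at the free place (wrist rows 90-258). The top view shows the middle place now empty. Narrow bin is centred at Y'=232. Going to its pre-grasp.

```bash
python3 - <<'E'
from h import *
g=tcp_lip([537.5,232,82.5],22)
t=np.radians(22);pre=g-70*np.array([np.sin(t),0,-np.cos(t)]); print(pre)
plan(W(pre),Rt(22))
E
```

```text
[518.39506374 232.         129.78637658]
shift [-12.7  58.8 331.5] rv [0.0021 0.0006 0.0059] rows 8.1
```

```bash
python3 -m jog '-12 0 40 0.002 0.001 0.006 -0.1;-12 0 81 0.002 0.001 0.006 -0.1;-12 8 122 0.002 0.001 0.006 -0.1;-12 18 161 0.002 0.001 0.006 -0.1;-12 28 200 0.002 0.001 0.006 -0.1;-12.7 38 240 0.002 0.001 0.006 -0.1;-12.7 48 278 0.002 0.001 0.006 -0.1;-12.7 55 312 0.002 0.001 0.006 -0.1;-12.7 59 331.5 0.002 0.001 0.006 -0.1;-12.7 59 331.5 0.002 0.001 0.006 -0.1'
python3 -m jog '0 0 0 0 0 0 -0.1;0 0 0 0 0 0 -0.1'
python3 - <<'E'
from h import *
st(); s,im,d,Q,q=binpose(165,320,"w13")
for x in range(523,545,3):
    kk=q[(q[:,0]>x)&(q[:,0]<x+3)&(q[:,2]<110)]
    if len(kk)>5: print(x,np.percentile(kk[:,2],[50,95]).round(1))
# standards of narrow & middle place faces, bars
m=(abs(Q[...,0]-669)<5)&(Q[...,2]>100)&(Q[...,2]<172); Y=Q[m][:,1]
h,e=np.histogram(Y,np.arange(20,300,4)); print([(int(a),int(b)) for a,b in zip(e,h) if b>8])
m=(abs(Q[...,0]-669)<5)&(Q[...,1]>55)&(Q[...,1]<105); z=Q[m][:,2]; print("mid bar z",np.percentile(z,[1,50,99,99.7]) if len(z) else None,len(z))
g=tcp_lip([537.5,232,82.5],22); plan(W(g),Rt(22))
E
```

```text
t: 9.8
position: [0.5401, 0.1776, 0.1259]
ee_rot: [[0.924, 0.367, 0.107], [-0.1, -0.038, 0.994], [0.369, -0.929, 0.002]]
wrist_force: [0.8, -0.6, -0.2]
width: 0.453
t: 9.97
position: [0.5388, 0.173, 0.1271]
ee_rot: [[0.924, 0.366, 0.111], [-0.104, -0.04, 0.994], [0.369, -0.93, 0.001]]
wrist_force: [0.1, -0.3, 0.7]
width: 0.45
t 9.9667 rack [516.2 231.9 127.1] tilt 21.63 rotvec err [ 0.04 -0.01 -0.  ] F [ 0.2 -0.3  0.7] M [-0.02  0.11  0.  ] w 0.45
grasp pt [509.2 231.9 144.8]
rim pitch deg (back high +) 6.94 rim z at x [[583.7, 114.1], [633.7, 121.2]] xmax [674.3]
Y [187.  279.1]
526 [91.5 93.2]
529 [92.6 93.7]
532 [93.8 95. ]
535 [94.2 95.4]
538 [95.3 97.4]
541 [93.2 98.3]
544 [92.1 99.5]
[(116, 82), (120, 100), (124, 123), (128, 174), (184, 218), (188, 363), (192, 385), (196, 565), (200, 28), (204, 42), (208, 39), (212, 42), (216, 45), (220, 47), (224, 42), (228, 46), (232, 48), (236, 46), (240, 47), (244, 51), (248, 49), (252, 50), (256, 57), (260, 27), (264, 22), (268, 77), (272, 407), (276, 463), (280, 531), (284, 261)]
mid bar z None 0
shift [ 3.  68.7  0.5] rv [-0.0006 -0.001  -0.0058] rows 1.6
```

View pics/w13.png

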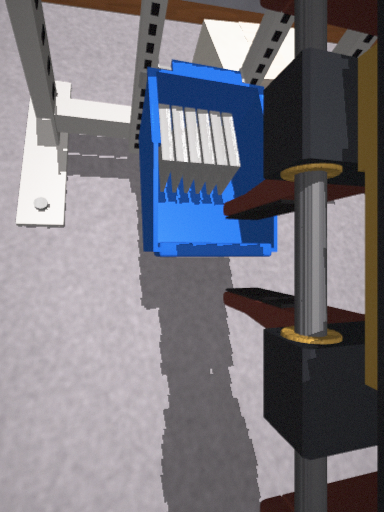

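The fingers straddle the narrow bin's lip at row ~250, and the bin spans Y' 187-279. The standards put place_narrow at Y'≈235. Descending and closing.

```bash
python3 -m jog '3 25 1 0 0 -0.006 -0.1;3 50 1 0 0 -0.006 -0.1;3 68.5 1 0 0 -0.006 -0.1;3 68.5 1 0 0 -0.006 -0.1;3 68.5 1 0 0 -0.006 -1;3 68.5 1 0 0 -0.006 -1;3 68.5 1 0 0 -0.006 -1;3 68.5 1 0 0 -0.006 -1;3 68.5 1 0 0 -0.006 -1'
python3 - <<'E'
from h import *
st()
E
```

```text
t: 10.77
position: [0.5663, 0.1713, 0.0662]
ee_rot: [[0.921, 0.373, 0.112], [-0.104, -0.041, 0.994], [0.375, -0.927, 0.001]]
wrist_force: [-5.4, 3.1, 2.0]
width: 0.114
t 10.7667 rack [543.6 233.4  66.2] tilt 22.03 rotvec err [0.06 0.06 0.  ] F [-5.7  2.5  2. ] M [ 0.36 -0.45  0.33] w 0.114
```

```bash
python3 -m jog '1.5 -3.7 0 0 0 0 -1;3 -7.4 0 0 0 0 -1;5.2 -13 0 0 0 0 -1;7.5 -18.6 0 0 0 0 -1;10 -25 0 0 0 0 -1;10 -25 0 0 0 0 -1;10 -25 0 0 0 0 -1'
python3 - <<'E'
from h import *
st(); binpose(165,320,"w14")
E
```

```text
t: 11.35
position: [0.5665, 0.1712, 0.0928]
ee_rot: [[0.921, 0.373, 0.112], [-0.104, -0.041, 0.994], [0.375, -0.927, 0.001]]
wrist_force: [-5.2, 0.8, -4.0]
width: 0.111
t 11.35 rack [543.9 233.3  92.8] tilt 22.03 rotvec err [0.05 0.05 0.  ] F [-5.3  0.2 -4. ] M [0.23 1.71 0.03] w 0.111
grasp pt [536.8 233.3 110.4]
rim pitch deg (back high +) 1.31 rim z at x [[611.3, 146.0], [661.3, 147.0]] xmax [675.]
Y [185.3 278.7]
```

View pics/w14.png

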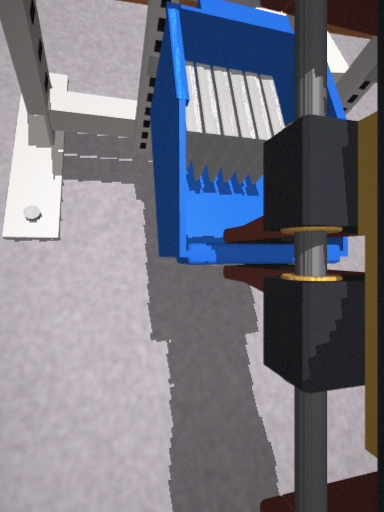

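```bash
python3 -m jog '-9 -8 0 0 0 0 -1;-20 -18 0 0 0 0 -1;-29.5 -33.5 -12 0 0 0 -1;-29.5 -33.5 -36 0 0 0 -1;-29.5 -33.5 -66 0 0 0 -1;-29.5 -33.5 -98 0 0 0 -1;-29.5 -33.5 -126 0 0 0 -1;-29.5 -33.5 -145 0 0 0 -1;-29.5 -33.5 -152 0 0 0 -1;-29.5 -33.5 -152 0 0 0 -1'
python3 -m jog '0 0 0 0 0 0 -1;0 0 0 0 0 0 -1'
python3 - <<'E'
from h import *
st(); binpose(0,160,"w15")
E
```

```text
t: 12.23
position: [0.5101, 0.0234, 0.113]
ee_rot: [[0.92, 0.374, 0.114], [-0.106, -0.042, 0.993], [0.377, -0.926, 0.001]]
wrist_force: [-0.6, 2.2, -7.9]
width: 0.115
t: 12.4
position: [0.511, 0.0254, 0.1129]
ee_rot: [[0.92, 0.375, 0.111], [-0.103, -0.04, 0.994], [0.377, -0.926, 0.002]]
wrist_force: [-0.4, -0.7, -7.2]
width: 0.109
t 12.4 rack [505.   82.3 112.9] tilt 22.15 rotvec err [0.1 0.  0. ] F [-0.3 -0.8 -7.2] M [ 0.04  1.09 -0.1 ] w 0.109
grasp pt [497.8  82.3 130.5]
rim pitch deg (back high +) 1.25 rim z at x [[572.3, 165.9], [622.3, 166.8]] xmax [636.6]
Y [ 34.1 127.4]
```

View pics/w15.png

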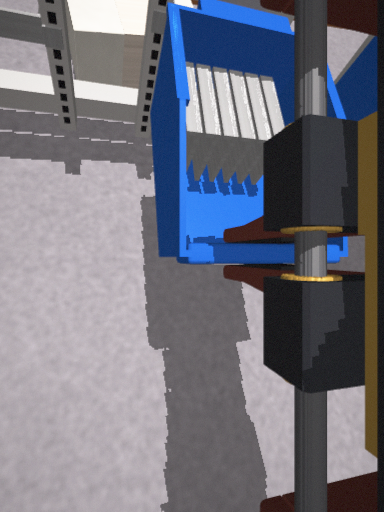

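Narrow bin is level and centred at Y'=80.7 in front of the middle place. Moving in.

```bash
python3 -m jog '10 4 -0.7 0 0 0 -1;22 9 -0.7 0 0 0 -1;31 12.6 -0.7 0 0 0 -1;33.4 13.6 -0.7 0 0 0 -1;35 14.2 -0.7 0 0 0 -1;36.5 14.8 -0.7 0 0 0 -1;37.8 15.3 -0.7 0 0 0 -1;37.8 15.3 -0.7 0 0 0 -1'
python3 - <<'E'
from h import *
st(); binpose(0,160,"w16")
E
```

```text
t: 13.12
position: [0.55, 0.0199, 0.1118]
ee_rot: [[0.922, 0.372, 0.111], [-0.104, -0.04, 0.994], [0.374, -0.927, 0.002]]
wrist_force: [-3.9, 0.8, -7.4]
width: 0.114
t 13.1167 rack [544.3  81.  111.8] tilt 21.96 rotvec err [0.09 0.03 0.  ] F [-4.   0.4 -7.4] M [ 0.16  1.73 -0.06] w 0.114
grasp pt [537.2  81.  129.5]
rim pitch deg (back high +) 0.63 rim z at x [[611.7, 164.2], [661.7, 164.5]] xmax [676.2]
Y [ 33.1 126.4]
```

```bash
python3 -m jog '-1.5 3.7 0 0 0 0 -1;-3 7.4 0 0 0 0 -1;-4.8 11.5 0 0 0 0 -1;-6 14.4 0 0 0 0 -1;-6.9 16.6 0 0 0 0 -1;-6.9 16.6 0 0 0 0 -1'
python3 - <<'E'
from h import *
st(); binpose(0,160,"w17")
E
```

```text
t: 13.67
position: [0.5499, 0.0198, 0.0935]
ee_rot: [[0.922, 0.372, 0.112], [-0.104, -0.04, 0.994], [0.374, -0.928, 0.002]]
wrist_force: [-5.5, 0.9, -5.4]
width: 0.116
t 13.6667 rack [544.2  80.9  93.5] tilt 21.95 rotvec err [0.09 0.04 0.  ] F [-5.6  0.3 -5.4] M [ 0.12  1.84 -0.04] w 0.116
grasp pt [537.1  80.9 111.1]
rim pitch deg (back high +) 0.97 rim z at x [[611.6, 146.1], [661.6, 146.7]] xmax [675.8]
Y [ 33.  126.3]
```

```bash
python3 -m jog '-0.6 1.3 0 0 0 0 -1;-1.2 2.6 0 0 0 0 -1;-1.7 3.6 0 0 0 0 -1;-1.7 3.6 0 0 0 0 -1'
python3 - <<'E'
from h import *
st(); binpose(0,160,"w18")
E
```

```text
t: 14.05
position: [0.5495, 0.0199, 0.0904]
ee_rot: [[0.921, 0.373, 0.111], [-0.104, -0.04, 0.994], [0.375, -0.927, 0.002]]
wrist_force: [-12.2, 0.7, 3.9]
width: 0.109
t 14.05 rack [543.8  81.   90.4] tilt 22.01 rotvec err [0.09 0.02 0.  ] F [-12.2  -0.7   3.9] M [0.02 1.39 0.04] w 0.109
grasp pt [536.7  81.  108. ]
rim pitch deg (back high +) 1.89 rim z at x [[611.2, 144.3], [661.2, 145.8]] xmax [674.4]
Y [ 32.9 126.4]
```

```bash
python3 -m jog '-2 -0.8 0 0 0 0 -1;-4 -1.6 0 0 0 0 -1;-5.2 -2 0 0 0 0 -1;-5.2 -2 0 0 0 0 -1'
python3 - <<'E'
from h import *
st(); binpose(0,160,"w19")
E
```

```text
t: 14.43
position: [0.549, 0.02, 0.0921]
ee_rot: [[0.918, 0.38, 0.112], [-0.104, -0.041, 0.994], [0.382, -0.924, 0.002]]
wrist_force: [5.6, -0.1, -6.4]
width: 0.118
t 14.4333 rack [543.4  81.   92.1] tilt 22.47 rotvec err [0.1  0.05 0.  ] F [ 5.6  0.5 -6.4] M [-0.04  0.34 -0.09] w 0.118
grasp pt [536.1  81.  109.7]
rim pitch deg (back high +) 1.24 rim z at x [[610.6, 145.1], [660.6, 145.9]] xmax [674.6]
Y [ 33.1 126.3]
```

The pull is resisted (+5.6 N, and the bin moved under 1 mm for a 5.6 mm command). Relaxing downward and releasing.

```bash
python3 -m jog '2 2.8 0 0 0 0 -1;2 2.8 0 0 0 0 -1;2 2.8 0 0 0 0 -0.2;2 2.8 0 0 0 0 -0.2;2 2.8 0 0 0 0 -0.2;2 2.8 0 0 0 0 -0.2;2 -20 0 0 0 0 -0.2;2 -55 0 0 0 0 -0.2;2 -90 0 0 0 0 -0.2;2 -90 0 0 0 0 -0.2'
python3 - <<'E'
from h import *
st(); s,im,d,Q,q=binpose(0,160,"w20")
for x in (605,620,635,650):
    k=q[(q[:,0]>x)&(q[:,0]<x+8)]; print(x+4,np.percentile(k[:,2],95).round(1))
# target: wide lip at (537,-100,123.3)
g=tcp_lip([537.2,-100,123.5],22); t=np.radians(22);pre=g-75*np.array([np.sin(t),0,-np.cos(t)])
plan(W(pre),Rt(22))
E
```

```text
t: 15.32
position: [0.5155, 0.0239, 0.1801]
ee_rot: [[0.917, 0.382, 0.111], [-0.103, -0.041, 0.994], [0.384, -0.923, 0.002]]
wrist_force: [0.2, 0.1, 0.7]
width: 0.399
t 15.3167 rack [509.6  81.2 180.1] tilt 22.6 rotvec err [0.12 0.03 0.  ] F [0.2 0.1 0.7] M [0.03 0.09 0.03] w 0.399
grasp pt [502.3  81.2 197.7]
rim pitch deg (back high +) 10.93 rim z at x [[576.8, 134.2], [626.8, 144.8]] xmax [674.5]
Y [ 33.  126.3]
609 143.9
624 144.7
639 145.3
654 146.0
shift [   4.9    4.8 -181.1] rv [-0.0019 -0.0006  0.0095] rows 4.3
```

View pics/w20.png

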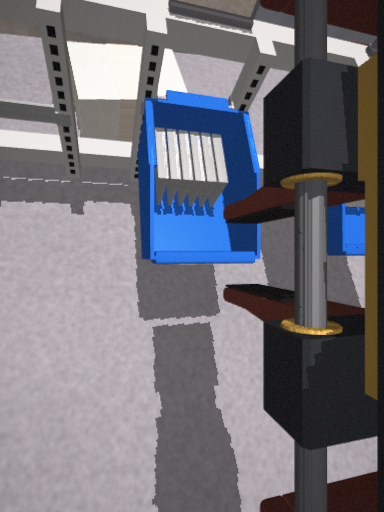

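The narrow bin hangs in the middle, 2° nose low. Back to the wide bin.

```bash
python3 -m jog '2 0 -40 -0.002 0 0.009 -0.1;4.9 0 -80 -0.002 0 0.009 -0.1;4.9 4.8 -120 -0.002 0 0.009 -0.1;4.9 4.8 -155 -0.002 0 0.009 -0.1;4.9 4.8 -181 -0.002 0 0.009 -0.1;4.9 4.8 -181 -0.002 0 0.009 -0.1;4.9 4.8 -181 -0.002 0 0.009 -0.1;4.9 4.8 -181 -0.002 0 0.009 -0.1'
python3 - <<'E'
from h import *
st(); s,im,d,Q,q=binpose(-200,0,"w21")
for x in range(523,545,3):
    kk=q[(q[:,0]>x)&(q[:,0]<x+3)&(q[:,2]<145)]
    if len(kk)>5: print(x,np.percentile(kk[:,2],[50,95]).round(1))
g=tcp_lip([537.2,-100,123.5],22); plan(W(g),Rt(22))
E
```

```text
t: 16.03
position: [0.4995, -0.1564, 0.1706]
ee_rot: [[0.924, 0.364, 0.113], [-0.106, -0.041, 0.994], [0.367, -0.93, 0.001]]
wrist_force: [-0.8, -0.2, 0.6]
width: 0.448
t 16.0333 rack [513.8 -99.8 170.6] tilt 21.5 rotvec err [0.01 0.11 0.  ] F [-0.8 -0.2  0.6] M [0.   0.09 0.01] w 0.448
grasp pt [506.9 -99.8 188.3]
rim pitch deg (back high +) 9.02 rim z at x [[581.4, 152.9], [631.4, 161.6]] xmax [674.7]
Y [-163.5  -35.2]
526 [131.7 132.8]
529 [132.8 134.2]
532 [134.1 135.3]
535 [134.6 135.7]
538 [134.7 137.5]
541 [132.5 138.4]
544 [130.8 139.2]
shift [ 4.5 71.6 -0.9] rv [-0.0006 -0.0006 -0.0085] rows 1.7
```

View pics/w21.png

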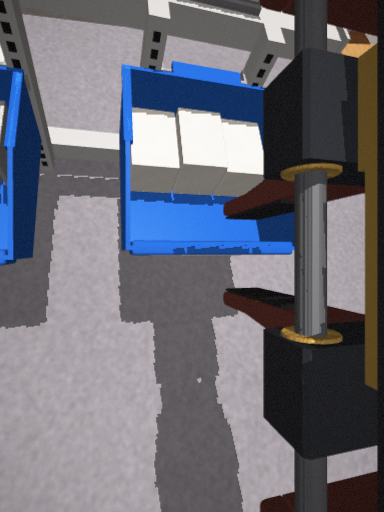

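The fingers straddle the wide lip at row ~247. Descending, closing and lifting.

```bash
python3 -m jog '4.5 25 -0.5 0 0 -0.004 -0.1;4.5 50 -0.5 0 0 -0.008 -0.1;4.5 72 -0.5 0 0 -0.008 -0.1;4.5 72 -0.5 0 0 -0.008 -0.1;4.5 72 -0.5 0 0 -0.008 -1;4.5 72 -0.5 0 0 -0.008 -1;4.5 72 -0.5 0 0 -0.008 -1;4.5 72 -0.5 0 0 -0.008 -1;4.5 72 -0.5 0 0 -0.008 -1'
python3 -c "
from h import *
st()"
python3 -m jog '1.5 -3.7 0 0 0 0 -1;3 -7.4 0 0 0 0 -1;5.2 -13 0 0 0 0 -1;7.5 -18.6 0 0 0 0 -1;10 -25 0 0 0 0 -1;10 -25 0 0 0 0 -1;10 -25 0 0 0 0 -1'
python3 - <<'E'
from h import *
st(); binpose(-200,0,"w22")
E
```

```text
t: 16.83
position: [0.5292, -0.1602, 0.1068]
ee_rot: [[0.921, 0.372, 0.111], [-0.103, -0.042, 0.994], [0.374, -0.927, 0.0]]
wrist_force: [-7.3, -1.2, 0.4]
width: 0.112
t 16.8333 rack [ 543.7 -100.2  106.8] tilt 21.99 rotvec err [ 0.01 -0.01 -0.  ] F [-7.1 -2.   0.4] M [-0.56 -0.08 -0.16] w 0.112
t: 17.42
position: [0.5293, -0.1602, 0.1335]
ee_rot: [[0.921, 0.372, 0.112], [-0.103, -0.042, 0.994], [0.374, -0.927, 0.0]]
wrist_force: [-6.8, 0.8, -1.6]
width: 0.115
t 17.4167 rack [ 543.9 -100.2  133.5] tilt 21.99 rotvec err [0.01 0.01 0.  ] F [-6.9  0.1 -1.6] M [ 0.1   1.45 -0.03] w 0.115
grasp pt [ 536.8 -100.2  151.1]
rim pitch deg (back high +) 1.4 rim z at x [[611.3, 186.9], [661.3, 187.7]] xmax [675.3]
Y [-166.1  -35. ]
```

View pics/w22.png

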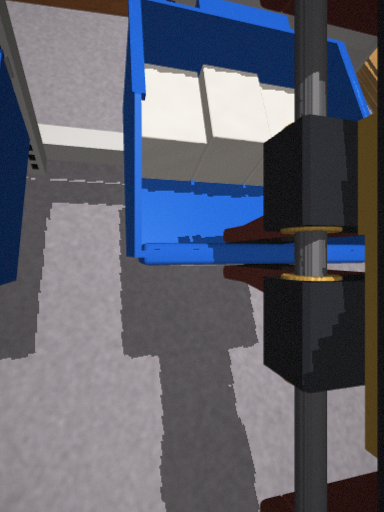

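The wide bin is clear of the bar. I'll back off and raise it until its underside clears the narrow bin (z≈148), then carry it left.

```bash
python3 -m jog '-9 -10 0 0 0 0 -1;-17 -24 0 0 0 0 -1;-25 -45 0 0 0 0 -1;-23 -63 0 0 0 0 -1;-17 -78 0 0 0 0 -1;-17 -78 10 0 0 0 -1;-17 -78 30 0 0 0 -1;-17 -78 50 0 0 0 -1;-17 -78 60 0 0 0 -1'
python3 - <<'E'
from h import *
st(); binpose(-150,30,"w23")
E
```

```text
t: 18.22
position: [0.4921, -0.0945, 0.1995]
ee_rot: [[0.921, 0.374, 0.112], [-0.104, -0.042, 0.994], [0.376, -0.927, 0.001]]
wrist_force: [-0.3, -1.4, -5.8]
width: 0.112
t 18.2167 rack [499.5 -39.1 199.5] tilt 22.08 rotvec err [0.02 0.06 0.  ] F [-0.1 -1.5 -5.8] M [-0.01  0.94 -0.13] w 0.112
grasp pt [492.4 -39.1 217.1]
rim pitch deg (back high +) 1.3 rim z at x [[566.9, 252.9], [616.9, 253.6]] xmax [630.7]
Y [-105.4   25.8]
```

View pics/w23.png

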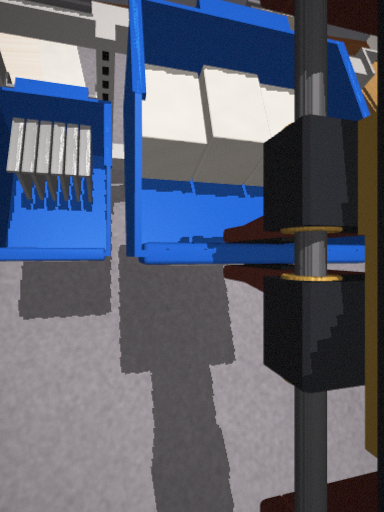

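The underside is at z≈177, well clear of the narrow bin. Carrying it left.

```bash
python3 -m jog '0 0 15 0 0 0 -1;0 0 45 0 0 0 -1;0 0 82 0 0 0 -1;0 0 120 0 0 0 -1;0 0 158 0 0 0 -1;0 0 196 0 0 0 -1;0 0 232 0 0 0 -1;0 0 258 0 0 0 -1;0 0 272 0 0 0 -1;0 0 275 0 0 0 -1'
python3 -m jog '0 0 0 0 0 0 -1;0 0 0 0 0 0 -1'
python3 - <<'E'
from h import *
st(); binpose(140,330,"w24")
E
```

```text
t: 19.1
position: [0.5242, 0.1804, 0.1997]
ee_rot: [[0.921, 0.375, 0.11], [-0.102, -0.039, 0.994], [0.377, -0.926, 0.002]]
wrist_force: [0.9, -2.8, -3.7]
width: 0.11
t: 19.27
position: [0.5229, 0.1766, 0.199]
ee_rot: [[0.921, 0.372, 0.112], [-0.104, -0.042, 0.994], [0.375, -0.927, -0.0]]
wrist_force: [-0.6, -0.9, -5.5]
width: 0.114
t 19.2667 rack [499.9 233.8 199. ] tilt 22.02 rotvec err [-0.04  0.04 -0.  ] F [-0.4 -1.  -5.5] M [-0.09  0.95 -0.14] w 0.114
grasp pt [492.8 233.8 216.6]
rim pitch deg (back high +) 1.23 rim z at x [[567.3, 251.9], [617.3, 252.6]] xmax [631.4]
Y [167.5 298.7]
```

View pics/w24.png

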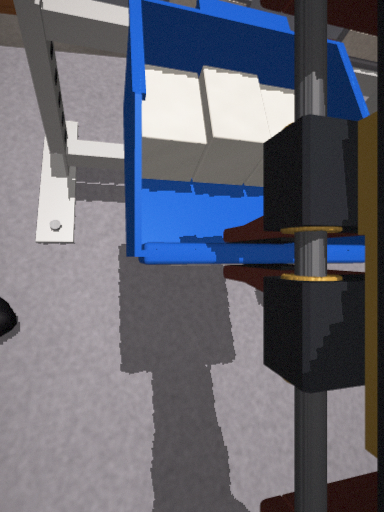

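```bash
python3 -m jog '-5 13 1.9 0 0 0 -1;-14 35 1.9 0 0 0 -1;-26 65 1.9 0 0 0 -1;-36 88 1.9 0 0 0 -1;-41 102 1.9 0 0 0 -1;-41 102 1.9 0 0 0 -1;-41 102 1.9 0 0 0 -1'
python3 - <<'E'
from h import *
st(); s,im,d,Q,q=binpose(140,330,"w25")
m=(abs(Q[...,0]-669)<6)&(Q[...,2]>15)&(Q[...,2]<90); Y=Q[m][:,1]
h,e=np.histogram(Y,np.arange(150,340,3)); print([(int(a),int(b)) for a,b in zip(e,h) if b>8])
E
```

```text
t: 19.9
position: [0.5235, 0.1777, 0.0889]
ee_rot: [[0.921, 0.372, 0.114], [-0.105, -0.043, 0.994], [0.374, -0.927, -0.001]]
wrist_force: [0.8, -0.7, -6.0]
width: 0.112
t 19.9 rack [500.4 234.9  88.9] tilt 21.98 rotvec err [-0.1  0.1 -0. ] F [ 0.8 -0.6 -6. ] M [ 0.06  0.98 -0.04] w 0.112
grasp pt [493.3 234.9 106.5]
rim pitch deg (back high +) 0.62 rim z at x [[567.8, 140.9], [617.8, 141.0]] xmax [632.5]
Y [169.  300.1]
[]
```

```bash
python3 -m jog '11 2 0.3 0 0 0 -1;23 7.5 0.3 0 0 0 -1;33 11.3 0.3 0 0 0 -1;37.8 13.1 0.3 0 0 0 -1;39.5 13.9 0.3 0 0 0 -1;41 14.5 0.3 0 0 0 -1;42.4 15 0.3 0 0 0 -1;42.4 15 0.3 0 0 0 -1'
python3 - <<'E'
from h import *
st(); s,im,d,Q,q=binpose(140,330,"w26")
E
```

```text
t: 20.62
position: [0.5669, 0.174, 0.091]
ee_rot: [[0.922, 0.371, 0.112], [-0.104, -0.043, 0.994], [0.374, -0.927, -0.001]]
wrist_force: [-1.5, -1.0, -5.9]
width: 0.113
t 20.6167 rack [544.  236.1  91. ] tilt 21.95 rotvec err [-0.07  0.02 -0.  ] F [-1.4 -1.2 -5.9] M [-0.04  1.43 -0.11] w 0.113
grasp pt [536.9 236.1 108.6]
rim pitch deg (back high +) 0.47 rim z at x [[611.4, 143.0], [661.4, 143.0]] xmax [675.8]
Y [170.2 301.3]
```

View pics/w26.png

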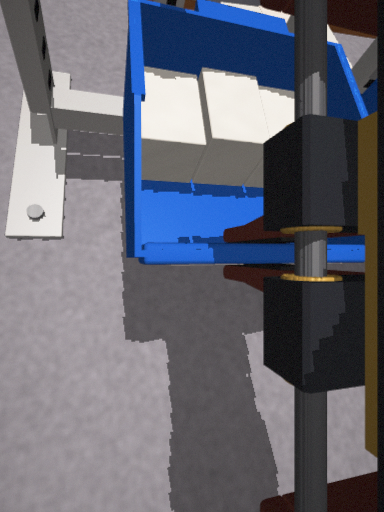

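```bash
python3 -m jog '1.4 0.6 -0.7 0 0 0 -1;1.4 0.6 -0.7 0 0 0 -1;0 3.8 -0.7 0 0 0 -1;-1.8 8.4 -0.7 0 0 0 -1;-3.6 13 -0.7 0 0 0 -1;-5 16.4 -0.7 0 0 0 -1;-5.6 17.9 -0.7 0 0 0 -1;-5.6 17.9 -0.7 0 0 0 -1'
python3 - <<'E'
from h import *
st(); s,im,d,Q,q=binpose(140,330,"w27")
E
```

```text
t: 21.33
position: [0.5667, 0.1724, 0.0709]
ee_rot: [[0.923, 0.368, 0.113], [-0.103, -0.044, 0.994], [0.371, -0.929, -0.003]]
wrist_force: [-5.9, -1.7, -5.4]
width: 0.116
t 21.3333 rack [543.9 234.5  70.9] tilt 21.77 rotvec err [-0.17 -0.    0.  ] F [-5.7 -2.3 -5.4] M [-0.08  1.92 -0.09] w 0.116
grasp pt [536.9 234.5  88.6]
rim pitch deg (back high +) 0.71 rim z at x [[611.4, 123.3], [661.4, 123.5]] xmax [675.3]
Y [168.8 299.9]
```

```bash
python3 -m jog '-0.6 1.3 0 0 0 0 -1;-1.2 2.6 0 0 0 0 -1;-1.8 4 0 0 0 0 -1;-2.2 5 0 0 0 0 -1;-2.2 5 0 0 0 0 -1'
python3 - <<'E'
from h import *
st(); s,im,d,Q,q=binpose(140,330,"w28")
E
```

```text
t: 21.8
position: [0.5663, 0.1726, 0.0666]
ee_rot: [[0.923, 0.369, 0.112], [-0.103, -0.044, 0.994], [0.372, -0.928, -0.002]]
wrist_force: [-14.8, 0.3, 7.2]
width: 0.114
t 21.8 rack [543.5 234.7  66.6] tilt 21.83 rotvec err [-0.15 -0.01  0.  ] F [-14.7  -1.3   7.2] M [-0.17  1.53 -0.09] w 0.114
grasp pt [536.4 234.7  84.3]
rim pitch deg (back high +) 1.77 rim z at x [[610.9, 120.4], [660.9, 121.7]] xmax [673.6]
Y [168.9 300. ]
```

The bar carries it, with Fz at +7 N and pitch 1.8°. Pull test next.

```bash
python3 -m jog '-2 -0.5 0 0 0 0 -1;-4 -1.1 0 0 0 0 -1;-5.2 -1.5 0 0 0 0 -1;-5.2 -1.5 0 0 0 0 -1'
python3 - <<'E'
from h import *
st(); s,im,d,Q,q=binpose(140,330,"w29")
E
```

```text
t: 22.18
position: [0.5663, 0.174, 0.0678]
ee_rot: [[0.92, 0.376, 0.112], [-0.104, -0.042, 0.994], [0.379, -0.925, 0.001]]
wrist_force: [2.6, -5.0, -3.5]
width: 0.111
t 22.1833 rack [543.4 236.   67.8] tilt 22.26 rotvec err [0.02 0.06 0.  ] F [ 3.1 -4.6 -3.5] M [-0.73  0.52 -0.55] w 0.111
grasp pt [536.2 236.   85.4]
rim pitch deg (back high +) 1.33 rim z at x [[610.7, 121.0], [660.7, 121.9]] xmax [674.2]
Y [169.2 300.4]
```

```bash
python3 -m jog '-1.7 -0.2 -0.5 0 0 0 -1;-3.4 -0.4 -0.5 0 0 0 -1;-3.4 -0.4 -0.5 0 0 0 -1'
python3 - <<'E'
from h import *
st(); s,im,d,Q,q=binpose(140,330,"w30")
E
```

```text
t: 22.48
position: [0.5663, 0.1746, 0.0684]
ee_rot: [[0.918, 0.381, 0.112], [-0.104, -0.04, 0.994], [0.384, -0.924, 0.003]]
wrist_force: [9.7, -5.9, -4.4]
width: 0.11
t 22.4833 rack [543.3 236.6  68.4] tilt 22.55 rotvec err [0.15 0.08 0.  ] F [10.3 -4.7 -4.4] M [-0.92 -0.35 -0.55] w 0.11
grasp pt [536.1 236.6  85.9]
rim pitch deg (back high +) 1.12 rim z at x [[610.6, 121.4], [660.6, 122.0]] xmax [674.5]
Y [169.4 300.6]
```

The pull is firmly held (+10 N, no movement). Relaxing and releasing.

```bash
python3 -m jog '3.4 3.2 -0.8 0 0 0 -1;3.4 3.2 -0.8 0 0 0 -1;3.4 3.2 -0.8 0 0 0 -0.2;3.4 3.2 -0.8 0 0 0 -0.2;3.4 3.2 -0.8 0 0 0 -0.2;3.4 3.2 -0.8 0 0 0 -0.2;3.4 -20 -0.8 0 0 0 -0.2;3.4 -55 -0.8 0 0 0 -0.2;0 -95 -0.8 0 0 0 -0.2;-30 -120 -0.8 0 0 0 -0.2'
python3 -m jog '-60 -30 0 0 0 0 -0.2;-60 -30 0 0 0 0 -0.2;-60 -30 0 0 0 0 -0.2;-60 -30 0 0 0 0 -0.2'
python3 - <<'E'
from h import *
s=st(); im,d=eyes.get_image("wrist")
cv2.imwrite("pics/w31.png",cv2.rotate(im[...,::-1],cv2.ROTATE_90_COUNTERCLOCKWISE))
for n in("top","scene"):
    im,d=eyes.get_image(n)
    c=im[115:225,140:370] if n=="top" else im[100:320,150:400]
    cv2.imwrite(f"pics/{n}31.png",cv2.resize(c[...,::-1],None,fx=2.6,fy=2.6,interpolation=cv2.INTER_CUBIC))
    if n=="top":
        P=cloud(n,d);Q=np.stack([P@ux(),P@uy(),P[...,2]],-1)*1000
        hsv=cv2.cvtColor(im,cv2.COLOR_RGB2HSV)
        b=(hsv[...,0]>100)&(hsv[...,0]<130)&(hsv[...,1]>110)&(d>0)&(Q[...,0]>500)&(Q[...,0]<720)&(Q[...,2]>50)
        for lo,hi in((0,148),(150,330)):
            q=Q[b&(Q[...,1]>lo)&(Q[...,1]<hi)]; k=q[q[:,0]>655]
            print("Y",np.percentile(q[:,1],[1,99]).round(1),"X",np.percentile(q[:,0],[1,99]).round(1),"back rim z",np.percentile(k[:,2],[50,90]).round(1))
    d0=np.load(f"pics/{n}0_im.npy").astype(int)
    if n=="top":
        df=(abs(im.astype(int)-d0).max(-1)>45); df[:, :]=df
        k=cv2.connectedComponentsWithStats(cv2.morphologyEx(df.astype(np.uint8),cv2.MORPH_OPEN,np.ones((3,3))))
        print("changed blobs",k[2][1:].tolist())
E
```

```text
t: 23.37
position: [0.4946, 0.1832, 0.1714]
ee_rot: [[0.917, 0.384, 0.113], [-0.106, -0.038, 0.994], [0.386, -0.923, 0.005]]
wrist_force: [0.8, 1.5, 0.6]
width: 0.403
t: 23.7
position: [0.4213, 0.1893, 0.1715]
ee_rot: [[0.921, 0.375, 0.11], [-0.102, -0.041, 0.994], [0.377, -0.926, 0.001]]
wrist_force: [1.0, -1.5, -0.4]
width: 0.403
t 23.7 rack [397.6 235.1 171.5] tilt 22.14 rotvec err [ 0.06 -0.06 -0.  ] F [ 1.2 -1.4 -0.4] M [-0.02  0.02 -0.04] w 0.403
Y [ 35.5 125.4] X [530.6 674.1] back rim z [143.3 147. ]
Y [168.8 299.4] X [529.8 675. ] back rim z [119.8 123.4]
changed blobs [[178, 158, 15, 46, 474], [211, 165, 14, 48, 458], [227, 165, 15, 52, 423], [273, 167, 3, 8, 24], [197, 168, 3, 4, 12], [261, 168, 14, 52, 416], [200, 174, 3, 4, 12], [196, 178, 3, 3, 9], [245, 185, 3, 3, 9], [184, 205, 4, 4, 16], [112, 236, 107, 148, 9395], [217, 314, 233, 70, 7608], [453, 334, 59, 50, 1922], [244, 345, 23, 10, 202], [220, 357, 4, 4, 15], [237, 375, 7, 8, 32], [247, 381, 18, 3, 47]]
```

View pics/top31.png

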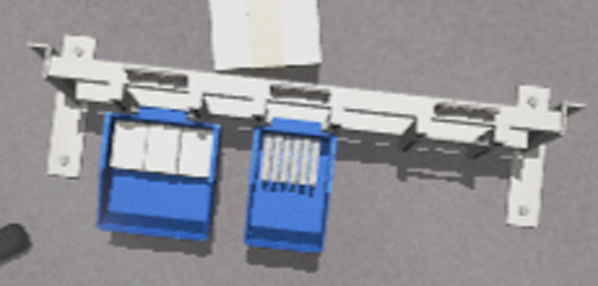

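View pics/scene31.png

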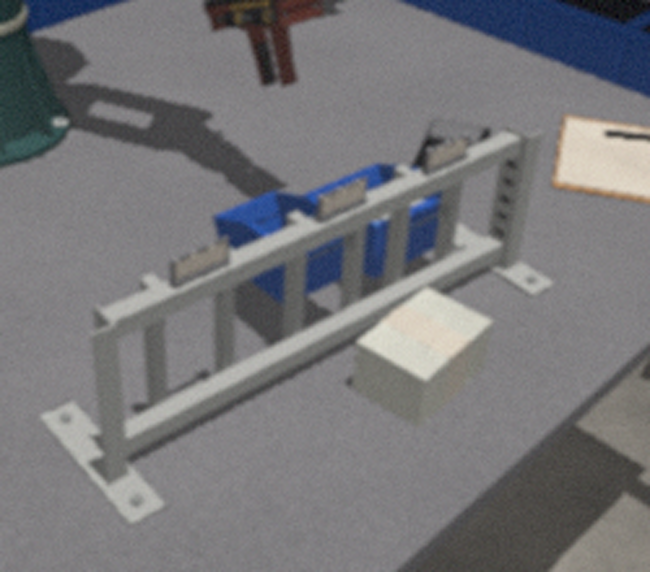

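View pics/w31.png

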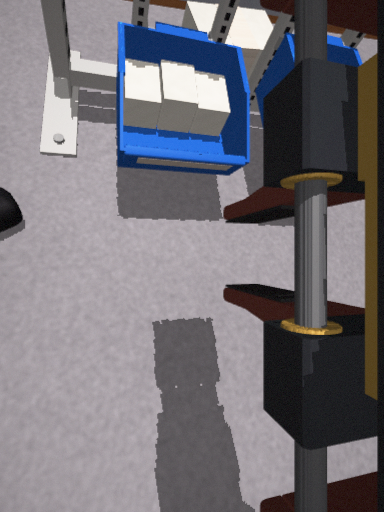

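The top view shows the wide bin at the left place (160,175) and the narrow bin in the middle (290,190), with the right place empty. The scene view agrees. The gripper is well clear and the bystanders haven't moved, so I'm handing in.

```bash
python3 -c "
from cell import order
print(order.sign_off())"
```

```text
the job is handed in; nothing more can be done
None
```

The two bins are swapped. I hung the wide bin at the free place, moved the narrow bin to the wide bin's place (bar about 143 mm up), then hung the wide bin at the narrow bin's place (bar about 119.5 mm up). The job was handed in at about 24 s.

- **Hooking:** at each hang I lowered the bin until the bar took the load (upward force of 4–15 N at the wrist). I then pulled gently toward the robot before letting go. The bin stayed put each time, resisting with about 9 N at the free place, 6 N in the middle and 10 N at the left.
- **Level:** the bins stayed within about 2° of level throughout, by the wrist camera.
- **Final positions:** the last top view has the narrow bin centred at Y'≈80 mm along the rack and the wide bin at Y'≈234 mm, within a millimetre or two of the middle of their places. Their back rims are at about 147 and 123 mm, matching the heights at which the original bins hung there.
- **Bystanders:** the carton, scanner and tape roll showed no change in the images. The free place is empty again and the gripper was clear of everything.
- **Forces:** the largest wrist force I read was about 24 N, while seating the wide bin on the free bar. I saw forces only at the end of each move.

No check failed or disagreed.

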